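# Set the length stop of a tube-cutting jig and feed the tube up to it

### The job

Get the tube-cutting jig ready for the saw, all by pushing with a fingertip: the tube must not be lifted out of its groove. First push the dial's crank handle round until the white index mark lines up with the red line of the scale, which brings the stop rod to the wanted length. Then push the brass tube along its groove until its nose rests against the stop rod, with the dial still on the red line, and take the hand away, leaving the saw, jar, small clamp and file that lie round the jig undisturbed.

Things in the scene. Friction and masses are not known exactly. Their poses are not given: they have to be found in the camera images.
- jig: tube-cutting jig, fixed; grey base 66 x 310 mm, 12 mm thick. Origin on the bench under the saw slot; y runs along the V-groove (at x = 0) from tube to dial, z up. Steel V-block 40 mm wide, top 40 mm over the bench, from y = -118 to +56 mm; base ends at y = -134 mm. Saw guide posts 60 mm high at y = 0, x = +-25 mm. The dial's drum, 56 mm radius, at x = 7, y = 113 mm
- dial (a joint): angle of the dial, rad, grows anticlockwise seen from above, range 0 to 3.6, no detents; stiff, stays where it is left (about 0.22 N m, i.e. 6 to 7 N at the handle). One rad moves the stop rod 7 mm towards the tube. It always starts clockwise of the red line by 0.7 to 2.7 rad, and can be turned past the line
- dial_axis (a point): point on the vertical axis of the dial, 65.5 mm over the bench. The dial is a black disc of radius 46.5 mm, its top face 64 mm over the bench, with an aluminium boss (radius 14 mm, 7 mm high) in the middle
- handle_top (a point): centre of the top of the dial's upright aluminium crank handle: a round peg 13 mm thick, 30 mm tall, rising from the dial face (64 mm) to 94 mm over the bench, 35 mm from the dial axis, opposite the index mark. Push it sideways with a fingertip to turn the dial
- index_mark (a point): outer end of the white index line on the dial, at the dial's rim, 46.5 mm from the axis; the line is 3.6 mm wide and 24 mm long, on the side of the dial away from the handle
- red_line (a point): inner end of the red target line on the white scale ring round the dial, 46.5 mm from the axis; the line is 3.4 mm wide and 11.5 mm long, the other 35 lines are thin and black, 10 degrees apart. The ring is fixed. Lined up means that this point and the index mark coincide seen from above
- stop_face (a point): centre of the flat end of the stop rod (dark steel tip, 12 mm across) that faces the tube, on the groove's centre line 39.5 mm over the bench; it moves along the groove with the dial and does not give way to a push of less than about 30 N
- tube_nose (a point): centre of the end of the brass tube that faces the stop. The tube is loose, 165 mm long, 12 mm in diameter, about 70 g, and lies in the groove, its axis 39.5 mm over the bench; the nose starts 18 to 45 mm from the stop's wanted place
- tube_tail (a point): centre of the tube's other end, away from the dial. It sticks out past the end of the V-block, by 42 to 62 mm at the start and still 17 mm or more at the end, over the base plate or the bench, so that a fingertip can stand behind it below the height of its axis; it slides with less than 1 N
- tube_center (a point): centre of the tube, its y axis along the tube towards the nose
- saw: jeweller's saw frame with turned wooden handle, lying on the bench on the robot's side of the jig, 67 x 267 x 21 mm, loose, to be left alone; origin at the centre of its underside
- jar: round stoneware flux jar with lid knob, 55 mm across, 60 mm high, standing behind the jig, loose, to be left alone; origin at the centre of its underside
- clamp_jig: small steel tube holder, 13 x 104 x 15 mm, lying behind the jig, loose, to be left alone; origin at the centre of its underside
- file: needle file, 7 x 170 x 7 mm, lying behind the jig, loose, to be left alone; origin at the centre of its underside

How it is judged:
On the way, in this order (a step that is already met when the one before it is completed fails the run):
1. the dial's index mark stands on the red line (horizontal distance between index_mark and red_line below 0.003 m), for 0.3 s.
2. the tube's nose rests against the stop rod, the dial still on the line (distance between tube_nose and stop_face below 0.002 m and horizontal distance between index_mark and red_line below 0.003 m), for 0.2 s.
At the end, for the whole second after the job is handed in: index mark within 3 mm of the red line at the dial's rim (about 3.7 degrees), tube lying in the groove with its nose within 2 mm of the stop face, dial at rest (all of step 2 and angle between the y axis of tube_center and the y axis of jig, either way round below 0.03 rad and height (world z) of tube_center below 0.043 m and velocity of joint dial between -0.02 and 0.02 rad/s); the robot touches nothing.
It fails at once if the tube is lifted out of its groove (height (world z) of tube_center above 0.048 m or height (world z) of any of tube_nose, tube_tail above 0.052 m).
It fails at once if the saw, jar, small clamp or file is moved more than 15 mm (distance of any of saw, jar, clamp_jig, file from where it was at the start of the episode above 0.015 m).
It also fails if it takes over 54 s, if anything falls off the work surface, if the arm or the gripper's body presses on something with over 40 N, if the wrist force passes 120 N, or if a joint passes its speed limit or range.

### The arm

A 7-joint arm with a two-finger parallel gripper is mounted at the origin on a cart in front of the work surface, level with it; the furniture and walls round the work are solid. World frame = base frame: x ahead of the robot, y to its left, z up, the work surface at z = 0. Lengths are in m, angles in rad, forces in N, time in s.
With the tool pointing down it reaches from about 0.4 to 0.875 m from the base axis. Payload 19.3 kg.
Tool frame: the origin (TCP) lies at the centre of the arm's flange, where the gripper is bolted on; the fingertips stand 173 mm ahead of it and the grasp point (between the pads) lies 155 mm ahead of it (bot.grip_point_offset is the distance from the TCP to the grasp point, in m); z points along the fingers, x is the direction in which the jaws open and shut, and the axes are right-handed (so a half turn about z gives the same grasp; the last joint's range is limited). The gripper opens to 85 mm and grips with 20 to 120 N. Pads are 22 mm wide; open, the fingers measure 114 mm over their backs; the gripper's body (76 mm by 85 mm) begins 54 mm behind the grasp point. The pads swing forward as they close: fully open they stand 13 mm farther back than shut.
Start: joints at [1.207, 0.521, -0.036, 1.599, 0.021, 1.021, -0.113], TCP at [0.181, -0.598, 0.405] pointing down, gripper open.
Joint ranges: [-2.91, 2.91], [-0.3, 2.13], [-1.5, 1.42], [0.17, 2.43], [-1.26, 4.41], [0.16, 1.93], [-2.52, 2.52]. Speed limits (rad/s): [1.89, 1.89, 2.39, 2.39, 3.01, 3.01, 3.01].

### API

Orientations are given as [roll, pitch, yaw] about the fixed x, y, z axes, in that order (R = Rz(yaw) Ry(pitch) Rx(roll)).
In Python, from workcell import bot gives the robot as it stands.
- The arm moves only by the tool step_arm, never from a script. Its argument "plan" is a list that holds one entry, the list of rows, each a list of 4 numbers: the shift along the world's x, y, z in cm, then the turn about the world's z in rad. A call has 1 to 12 rows; each row is the pose to reach, as a shift and turn from the pose measured when the call began; what a row does not reach only later rows make up. A row lasts 1/12 s, in which the tool goes at most 41.7 mm and 7.16 degrees, less where a joint would pass 70% of its speed; a pose out of reach is approached as far as the arm can. A call with a gripper value outside its range is refused whole. "jaw" is the closure, from 0 (fully open) to 1 (shut), set as the call begins (left out, the last holds). The fingers move at their own pace and stop on an object; "force" is the grip in N (left out, the last holds). Time passes only in rows, so rows that repeat a pose let the fingers close. It gives the time, the measured TCP pose, the force and the opening at its end, in the units of the state.
- bot.observe(): the state, without advancing time (a new reading comes with each control period).
- bot.grab_frame(name): name is "side" or "top" or "wrist"; returns a dict with "pixels" (480x640x3 uint8, blue, green, red), "mtx" (3x3 intrinsics, pixels), "k1" (the pictures are not rectified: a ray, as slopes to the right and down, at radius r is drawn at 1 + k1 r^2 times it, then the intrinsics apply), "R" (3x3) and "t" (3): a world point X has camera coordinates R X + t. Camera axes: x right, y down, z forward; pixel columns grow to the right and rows downward; lengths in m; the calibration is good to about 2 mm. A picture is of the moment at which its call begins. There is no depth.
- bot.job_done(): hands the job in, once; it reports no verdict.
The state is a dict: "clock": time; "qpos": joint angles; "qd": joint speeds; "joint_efforts": joint torques, N m; "position": TCP position; "tool_rot": TCP orientation; "force": force on the tool from outside, world axes, zero at the start; "moment": the same for the moment, N m; "grip_width": finger opening in m.
Only numpy, scipy, OpenCV 4.12 (cv2) and the standard library are available. Lean on these libraries where they do the work, as an engineer would, in place of code of your own. Each camera call takes 0.05 s, during which the arm holds its last target.

## Working session

There is one attempt and no reset: what is moved stays moved. The work goes in short steps, Python scripts to look and compute and a tool call to move; the robot and the scene stay as the last step left them, time stands still between calls to the robot, and variables do not carry over. Pictures are saved under pics/ and viewed, and the job is handed in when it is done.

Besides the shell and the picture viewer there is one more tool, called after ">>>" as name([rows], argument=value, ...), one row to a line, values as JSON. step_arm: Moves the arm, as the interface text tells. Its arguments: {"type":"object","properties":{"plan":{"type":"array"},"jaw":{"type":"number"},"force":{"type":"number"}},"required":["plan"]}

```bash
mkdir -p pics
cat > h.py <<'E'
import numpy as np, cv2
from workcell import bot
def grab(name,fn=None):
    f=bot.grab_frame(name)
    if fn: cv2.imwrite('pics/'+fn,f['pixels'])
    return f
def ray(f,u,v):
    K=np.array(f['mtx']);d=np.array([f['k1'],0,0,0,0.])
    # drawn = s*(1+k1 r^2)
    p=cv2.undistortPoints(np.array([[[u,v]]],float),K,d)[0,0]
    R=np.array(f['R']);t=np.array(f['t'])
    return -R.T@t, R.T@np.array([p[0],p[1],1])
def plane(f,u,v,z):
    c,d=ray(f,u,v); return c+d*(z-c[2])/d[2]
def proj(f,X):
    K=np.array(f['mtx']);d=np.array([f['k1'],0,0,0,0.])
    R=np.array(f['R']);t=np.array(f['t'])
    c=R@np.array(X,float)+t; x=c[:2]/c[2]; x=x*(1+f['k1']*(x@x)); return (K@[x[0],x[1],1])[:2]
E
python3 - <<'E'
from h import *
for n in ["side","top","wrist"]:
    f=grab(n,n+'0.png'); print(n,(-np.array(f['R']).T@f['t']).round(3),f['k1'],np.array(f['mtx'])[0,0])
print(bot.observe())
E
```

```text
side [ 0.358 -0.734  0.687] 0.005373383839417749 604.3750372279435
top [ 0.462 -0.061  1.082] 0.04869886595845947 578.255666558162
wrist [ 0.262 -0.574  0.374] -0.009537902584345729 359.064226923322
{'clock': 0.15, 'qpos': array([ 1.20678259,  0.52185665, -0.03632465,  1.59980425,  0.02120807,
        1.02107504, -0.11278773]), 'qd': array([ 6.06692596e-04, -1.74722005e-03,  5.72571009e-04, -1.36572972e-03,
       -7.89061058e-05,  8.99389559e-04,  5.30264559e-04]), 'joint_efforts': array([ 2.50156831e-03, -9.27383709e+01,  1.98079862e+00, -3.70059371e+01,
        1.79912068e-02,  6.34619602e-03, -1.74798779e-04]), 'position': array([ 0.1809621 , -0.59814945,  0.40429674]), 'tool_rot': array([ 3.14153698e+00,  7.56115719e-04, -1.27698216e+00]), 'force': array([ 0.49493317,  0.76286576, -0.29248122]), 'moment': array([ 0.00017376, -0.02142701,  0.0154033 ]), 'grip_width': 0.08540312917470495}
```

View pics/top0.png

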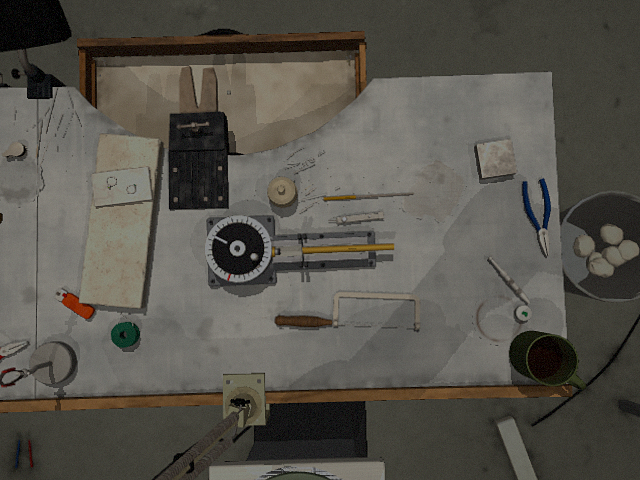

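View pics/side0.png

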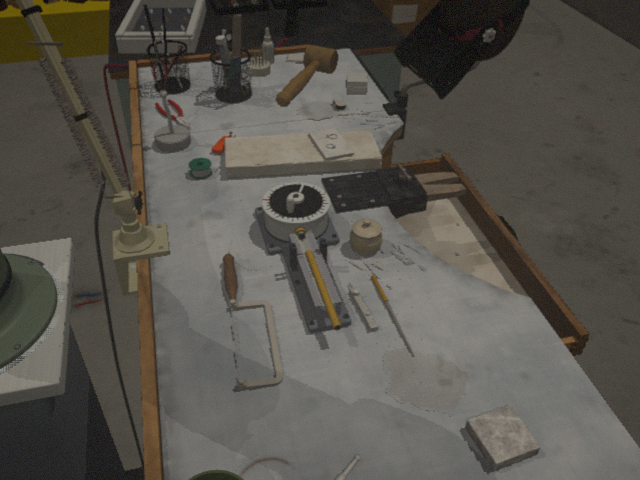

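The top view shows the dial at about (238,248), with the groove running right (-y), the tail at (394,246) and the handle at about (254,257). The index line is at about (222,239) and the red line at about (229,276). A lamp post stands on the front edge at about (240,400). I'll zoom in and triangulate its boom.

Run:
```python
from h import *
f=grab('top');s=grab('side')
im=f['pixels'][190:300,190:430]
cv2.imwrite('pics/topz.png',cv2.resize(im,None,fx=3.3,fy=3.3,interpolation=cv2.INTER_CUBIC))
im=s['pixels'][170:340,210:400]
cv2.imwrite('pics/sidez.png',cv2.resize(im,None,fx=3.5,fy=3.5,interpolation=cv2.INTER_CUBIC)[:600])
# boom: plane through side camera
c,d1=ray(s,28,2);_,d2=ray(s,122,192)
n=np.cross(d1,d2)
for u,v in [(238,402),(210,430),(185,455),(165,478)]:
    o,d=ray(f,u,v); l=n@(c-o)/(n@d); print((o+l*d).round(3))
print(plane(f,238,400,0.0),plane(s,135,262,0))
```

```text
[0.271 0.095 0.062]
[0.246 0.125 0.152]
[0.228 0.148 0.219]
[0.214 0.162 0.275]
[0.26297321 0.10394509 0.        ] [0.25678031 0.06580568 0.        ]
```

View pics/topz.png

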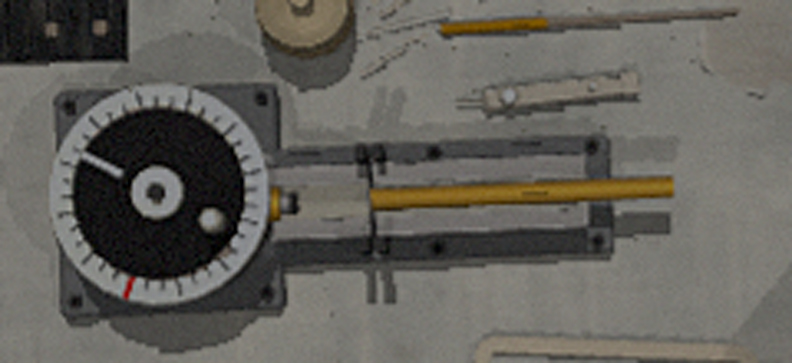

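View pics/sidez.png

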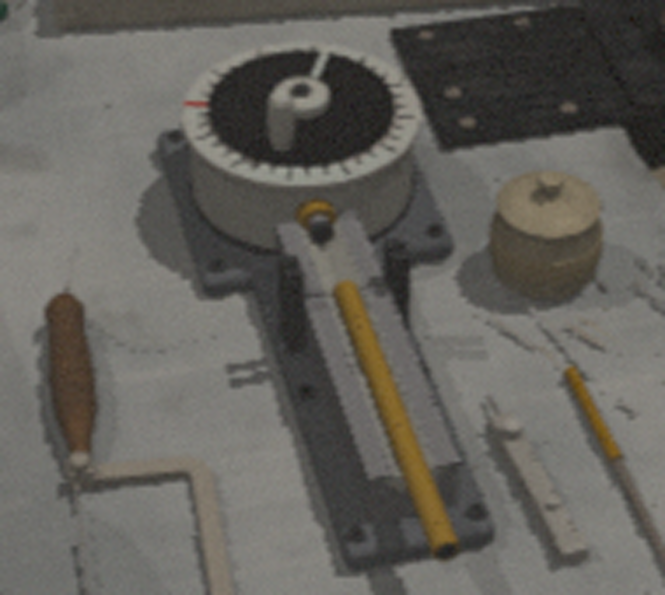

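View pics/wrist0.png

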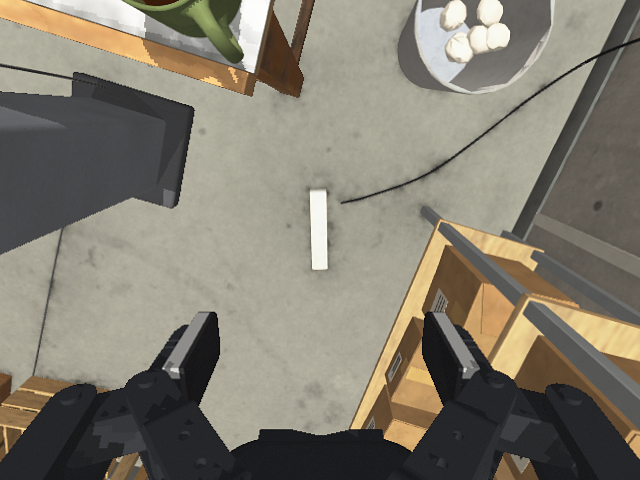

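```bash
cat > meas.py <<'E'
from h import *
def dial(f,c0,r0,zr=0.0655,show=None):
    """unused generic"""
E
python3 - <<'E'
from h import *
f=grab('top'); im=f['pixels'].astype(int)
b,g,r=im[...,0],im[...,1],im[...,2]
red=((r-np.maximum(g,b))>60); red[:, :195]=0; red[:,275:]=0; red[:210]=0; red[300:]=0
v,u=np.nonzero(red); print('red',len(u),u.min(),u.max(),v.min(),v.max())
gray=im.mean(2)
print('lum dark/ring/handle',gray[270,240],gray[248,212:225].round(),gray[257,250:258].round())
# black disc contour
m=np.zeros(gray.shape,np.uint8); m[210:290,200:276]=(gray[210:290,200:276]<75)
n,l,st,ce=cv2.connectedComponentsWithStats(m)
for i in range(1,n):
    if st[i,4]>100: print(st[i],ce[i])
i=1+np.argmax(st[1:,4])
cnt,_=cv2.findContours((l==i).astype(np.uint8),cv2.RETR_EXTERNAL,cv2.CHAIN_APPROX_NONE)
h=cv2.convexHull(max(cnt,key=len)); e=cv2.fitEllipse(h); print('ell',e)
c=plane(f,*e[0],0.064); print('axis',c)
R=np.c_[[plane(f,a,bb,0.064) for a,bb in zip(u,v)]]
dr=R-c; print('red world',R.mean(0),'r',np.linalg.norm(dr[:,:2],axis=1).round(4), 'ang',np.arctan2(dr.mean(0)[1],dr.mean(0)[0]))
# white mark & handle: bright inside disc
bright=(gray>110)
vv,uu=np.nonzero(bright[205:295,195:280]); vv+=205;uu+=195
P=np.array([plane(f,a,bb,0.064) for a,bb in zip(uu,vv)])-c
rr=np.hypot(P[:,0],P[:,1]); an=np.arctan2(P[:,1],P[:,0])
k=(rr>.018)&(rr<.044)
for a in np.sort(an[k]).round(2): print(a,end=' ')
print()
# tube colour
br=(r-b>60)&(g-b>30)
br[:225]=0;br[265:]=0;br[:,:250]=0;br[:,410:]=0
v,u=np.nonzero(br); print('tube u',u.min(),u.max())
n,l,st,ce=cv2.connectedComponentsWithStats(br.astype(np.uint8))
for i in range(1,n):
    if st[i,4]>10:
        print(st[i],ce[i])
i=1+np.argmax(st[1:,4]); vv,uu=np.nonzero(l==i)
T=np.array([plane(f,a,bb,0.0395) for a,bb in zip(uu,vv)]); 
vx,vy,x0,y0=cv2.fitLine(T[:,:2].astype(np.float32),cv2.DIST_L2,0,.01,.01).ravel(); print('dir',vx,vy,x0,y0)
s=(T[:,:2]-[x0,y0])@[vx,vy]; print('ends',[x0+vx*s.min(),y0+vy*s.min()],[x0+vx*s.max(),y0+vy*s.max()],np.ptp(s))
E
```

```text
red 11 227 230 274 280
lum dark/ring/handle 27.666666666666668 [39. 13. 19. 19. 17. 22. 13. 11. 33. 23. 25. 18. 21.] [ 56. 127. 147. 141. 149. 126.  87.  63.]
[249 215  27  26 262] [267.01145038 223.63740458]
[206 217  20  19 121] [212.23140496 222.48760331]
[ 208  222   68   68 2723] [239.95336026 257.30407639]
ell ((241.25001525878906, 260.1676940917969), (75.79602813720703, 77.31358337402344), 81.94746398925781)
axis [0.516162   0.08467131 0.064     ]
red world [0.48749376 0.10767624 0.064     ] r [0.0323 0.0312 0.0337 0.0361 0.035  0.0375 0.0364 0.0389 0.0413 0.0403
 0.0417] ang 2.465357357441436
-3.12 -3.12 -3.12 -3.12 -3.11 -3.11 -3.11 -3.08 -3.07 -3.07 -3.06 -3.06 -3.02 -2.98 -2.97 -2.96 -2.96 -2.95 -2.94 -2.93 -2.92 -2.91 -2.91 -2.9 -2.9 -2.89 -2.87 -2.86 -2.85 -2.85 -2.83 -2.83 -2.82 -2.81 -2.8 -2.79 -2.78 -2.77 -2.77 -2.76 -2.75 -2.73 -2.73 -2.71 -2.71 -2.68 -2.66 -2.66 -2.65 -2.64 -2.63 -2.62 -2.62 -2.61 -2.6 -2.59 -2.58 -2.57 -2.56 -2.55 -2.55 -2.54 -2.53 -2.53 -2.52 -2.51 -2.5 -2.49 -2.49 -2.47 -2.47 -2.46 -2.45 -2.45 -2.43 -2.42 -2.42 -2.38 -2.38 -2.38 -2.35 -2.35 -2.35
[... 1601 characters left out ...]
.44 2.48 2.5 2.52 2.53 2.53 2.54 2.55 2.56 2.56 2.57 2.57 2.58 2.59 2.6 2.61 2.61 2.62 2.62 2.64 2.64 2.65 2.67 2.67 2.69 2.69 2.71 2.72 2.73 2.74 2.75 2.75 2.76 2.77 2.77 2.78 2.79 2.79 2.8 2.8 2.82 2.82 2.83 2.84 2.84 2.85 2.86 2.86 2.88 2.88 2.89 2.9 2.91 2.92 2.92 2.94 2.95 2.96 2.97 3.0 3.01 3.01 3.02 3.04 3.05 3.05 3.05 3.06 3.06 3.06 3.11 3.11 3.11 3.11 3.11 3.11 3.11 
tube u 272 393
[302 244  92   9 502] [347.49003984 248.04183267]
[272 247   3   9  21] [272.80952381 251.47619048]
dir 0.012961219 -0.999916 0.5339173 -0.10420045
ends [np.float64(0.5328521903206423), np.float64(-0.02203008911363863)] [np.float64(0.5349846365393981), np.float64(-0.18654139927419772)] 0.16452512746520598
```

```bash
cat > meas.py <<'E'
from h import *
def dial(f,zr=0.064,verbose=True):
    im=f['pixels'].astype(int); gray=im.mean(2)
    b,g,r=im[...,0],im[...,1],im[...,2]
    V,U=np.mgrid[:480,:640]
    m=((gray<70)&(np.hypot(U-238.,V-248.)<33)).astype(np.uint8)
    m=cv2.morphologyEx(m,cv2.MORPH_OPEN,np.ones((2,2),np.uint8))
    n,l,st,ce=cv2.connectedComponentsWithStats(m,connectivity=4); i=1+np.argmax(st[1:,4])
    cnt,_=cv2.findContours((l==i).astype(np.uint8),cv2.RETR_EXTERNAL,cv2.CHAIN_APPROX_NONE)
    h=cv2.convexHull(max(cnt,key=len)); e=cv2.fitEllipse(h)
    return e,st[i]
E
python3 - <<'E'
from meas import *
f=grab('top'); e,st=dial(f); print(e,st)
gray=f['pixels'].astype(float).mean(2)
c=plane(f,*e[0],0.064); print('axis',c)
im=f['pixels'].astype(int)
def wsum(score,rlo,rhi,z,alo=None):
    V,U=np.nonzero(score[205:295,195:280]>0); V+=205;U+=195
    P=np.array([plane(f,a,bb,z) for a,bb in zip(U,V)])-[c[0],c[1],z]
    w=score[V,U]; rr=np.hypot(P[:,0],P[:,1]); k=(rr>rlo)&(rr<rhi)
    return P[k],w[k],np.arctan2(P[k,1],P[k,0]),rr[k]
redn=np.clip(im[...,2]-im[...,:2].max(2)-25,0,None)
P,w,a,r=wsum(redn,.04,.065,.064); m=(P*w[:,None]).sum(0)/w.sum(); print('red',np.degrees(np.arctan2(m[1],m[0])),np.hypot(*m[:2]),r.min(),r.max())
P,w,a,r=wsum(np.clip(gray-70,0,None),.025,.044,.064)
print('bright',np.c_[np.degrees(a),r*1000,w].astype(int)[np.argsort(a)].tolist())
P,w,a,r=wsum(np.clip(gray-90,0,None),.0,.044,.094)
E
```

```text
((238.61520385742188, 249.440185546875), (52.25872039794922, 52.708106994628906), 41.24561309814453) [ 213  224   52   52 1881]
axis [0.5352535  0.08898429 0.064     ]
red 162.87455944231584 0.04731805979107073 0.04573839369110276 0.061311000114362205
bright [[-173, 43, 1], [-163, 43, 8], [-153, 43, 4], [-136, 43, 11], [-133, 43, 10], [-127, 29, 14], [-126, 26, 26], [-125, 30, 27], [-124, 28, 54], [-123, 32, 7], [-122, 25, 62], [-122, 29, 57], [-121, 43, 50], [-121, 27, 76], [-120, 31, 44], [-119, 28, 77], [-119, 32, 32], [-117, 30, 77], [-117, 26, 74], [-116, 31, 54], [-116, 28, 69], [-115, 33, 24], [-114, 29, 75], [-114, 25, 75], [-113, 31, 60], [-112, 27, 75], [-112, 32, 37], [-111, 28, 74], [-110, 25, 58], [-110, 30, 48], [-109, 43, 2], [-109, 32, 35], [-109, 26, 70], [-108, 28, 69], [-107, 30, 36], [-106, 31, 0], [-105, 26, 19], [-104, 27, 27], [-102, 43, 9], [54, 26, 43], [55, 30, 36], [56, 34, 40], [56, 28, 73], [56, 38, 38], [57, 32, 67], [57, 42, 40], [57, 36, 69], [57, 26, 64], [58, 40, 66], [58, 29, 79], [58, 33, 79], [59, 37, 79], [59, 41, 82], [59, 27, 90], [60, 31, 76], [60, 35, 82], [60, 39, 85], [60, 43, 79], [61, 25, 17], [61, 29, 52], [61, 33, 34], [61, 37, 33], [61, 41, 30], [62, 42, 4], [62, 38, 2], [62, 34, 1], [62, 30, 17], [63, 26, 21]]
```

Run:
```python
from meas import *
s=grab('side'); print('boss side',plane(s,210+301/3.5,170+90/3.5,.071))
print('handle side',plane(s,210+281/3.5,170+97/3.5,.094))
print('tail side',plane(s,210+444/3.5,170+549/3.5,.0395))
f=grab('top'); print('handle top',plane(f,190+213/3.3,190+219/3.3,.094))
print('handle exp',.5353+.035*np.cos(np.radians(-121)),.089+.035*np.sin(np.radians(-121)))
```

```text
boss side [0.54063934 0.09245745 0.071     ]
handle side [0.52339034 0.05828562 0.094     ]
tail side [ 0.53650597 -0.18587649  0.0395    ]
handle top [0.52043594 0.05749452 0.094     ]
handle exp 0.5172736673781481 0.05899914447542606
```

>>> step_arm([
  [[3.2,2.5,0,0.07],[6.4,5,0,0.14],[9.6,7.5,0,0.21],[12.8,10,0,0.28],[16,12.5,0,0.35],[19.2,15,0,0.42],[22.4,17.5,-1,0.49],[25.6,20,-2,0.56],[28.8,22.5,-3,0.63],[32,25,-4,0.7],[32.5,28,-4.5,0.74],[33,31,-5,0.74]],
], jaw=0.6)

```text
clock: 1.45
position: [0.5121, -0.2863, 0.3537]
tool_rot: [-3.141, 0.001, -0.533]
force: [-0.6, -0.1, -0.6]
grip_width: 0.0344
```

>>> step_arm([
  [[0.1,3.5,0,0],[0.2,7,0,0],[0.3,10.5,0,0],[0.4,14,-0.5,0],[0.5,17.5,-1,0],[0.6,21,-1.5,0],[0.7,24.5,-2,0],[0.7,28,-3,0],[0.7,31.5,-4,0],[0.7,34.5,-4,0],[0.7,34.5,-4,0],[0.7,34.5,-4,0]],
])

```text
clock: 2.45
position: [0.5191, 0.0602, 0.3137]
tool_rot: [-3.141, 0.001, -0.53]
force: [0.2, -0.9, -0.2]
grip_width: 0.0342
```

Run:
```python
from h import *
w=grab('wrist','w1.png');s=grab('side','s1.png');t=grab('top','t1.png')
cv2.imwrite('pics/s1z.png',cv2.resize(s['pixels'][60:340,180:460],None,fx=2.1,fy=2.1,interpolation=cv2.INTER_CUBIC))
o=bot.observe();print(o['position'],o['tool_rot'],o['qpos'].round(2))
```

```text
[0.51924766 0.05748337 0.31379162] [-3.14127667e+00  2.82365219e-04 -5.34383728e-01] [ 0.02  0.5  -0.33  1.94  0.23  0.74 -0.97]
```

View pics/w1.png

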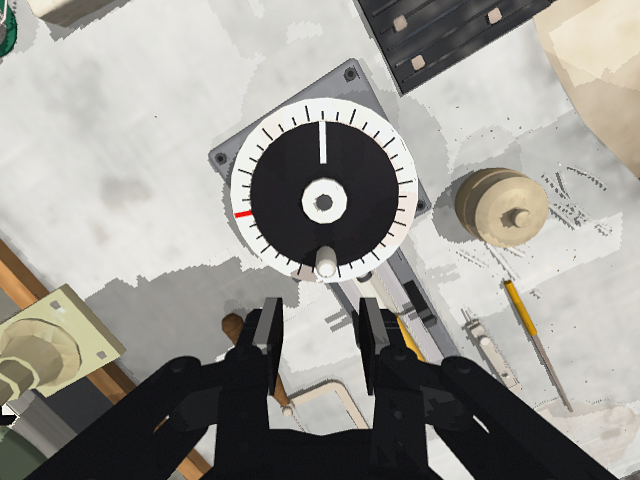

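View pics/s1.png

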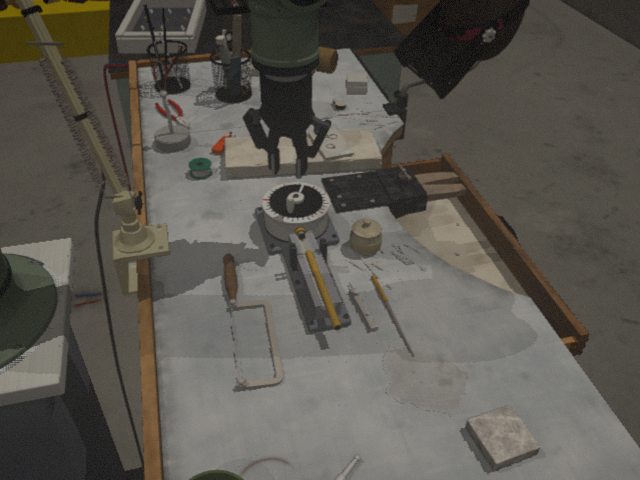

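View pics/t1.png

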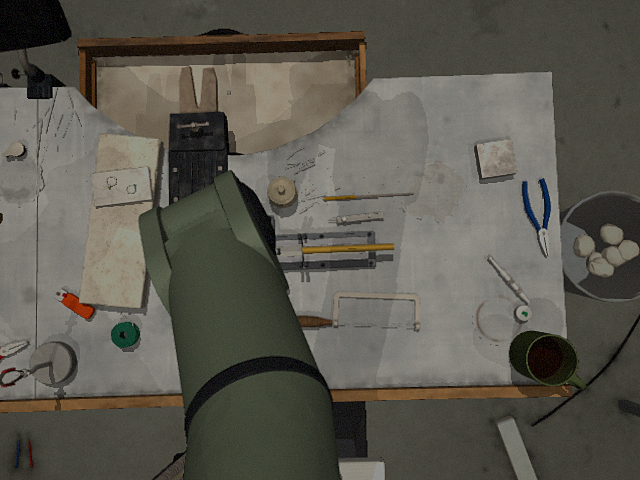

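The wrist view is clear: dial centre at about (324,201), handle top (326,258), index outer end (322,122), red line (243,214). The jaws straddle the handle's line. I'll measure from this view.

```bash
cat > wm.py <<'E'
from h import *
def wmeas(f,guess,rpx=None,zr=0.064):
    """guess: world axis xy. Returns axis and angles, wrist view"""
    im=f['pixels'].astype(int); gray=im.mean(2)
    g0=proj(f,[guess[0],guess[1],zr]); V,U=np.mgrid[:480,:640]
    e=proj(f,[guess[0]+.0465,guess[1],zr]); R=np.hypot(*(e-g0))
    D=np.hypot(U-g0[0],V-g0[1])
    m=((gray<80)&(D<R*1.12)).astype(np.uint8)
    m=cv2.morphologyEx(m,cv2.MORPH_OPEN,np.ones((5,5),np.uint8))
    n,l,st,_=cv2.connectedComponentsWithStats(m); i=1+np.argmax(st[1:,4])
    cnt,_=cv2.findContours((l==i).astype(np.uint8),cv2.RETR_EXTERNAL,cv2.CHAIN_APPROX_NONE)
    h=cv2.convexHull(max(cnt,key=len)); el=cv2.fitEllipse(h); c=plane(f,*el[0],zr)
    def pts(mask):
        v,u=np.nonzero(mask&(D<R*1.5)); P=np.array([plane(f,a,b,zr) for a,b in zip(u,v)])-c
        return P,np.hypot(P[:,0],P[:,1]),np.degrees(np.arctan2(P[:,1],P[:,0]))
    P,r,a=pts((im[...,2]-im[...,:2].max(2)>70)); k=(r>.04)&(r<.065); 
    red=np.degrees(np.arctan2(P[k,1].mean(),P[k,0].mean())) if k.any() else None
    P,r,a=pts(gray>130); k=(r>.026)&(r<.042)
    return el,c,red,(P[k],r[k],a[k])
def index_angle(br,near,half=25):
    P,r,a=br; d=(a-near+180)%360-180; k=abs(d)<half
    return (np.degrees(np.arctan2(P[k,1].mean(),P[k,0].mean())),k.sum(),d[k].min(),d[k].max()) if k.any() else None
E
python3 - <<'E'
from wm import *
f=grab('wrist')
el,c,red,br=wmeas(f,(.537,.089)); print(el,c,red); print(index_angle(br,59)); 
print('handle top',plane(f,326,256,.094), 'tcp',bot.observe()['position'])
print(np.histogram(br[2],bins=36,range=(-180,180))[0])
E
```

```text
((320.8076171875, 190.07203674316406), (146.61648559570312, 149.4489288330078), 87.61754608154297) [0.54025019 0.09223812 0.064     ] 163.5153851093943
(np.float64(61.57614403414152), np.int64(182), np.float64(-1.1252724463987818), np.float64(6.7138266352994265))
handle top [0.52659639 0.0633359  0.094     ] tcp [0.51924958 0.05741107 0.31380761]
[  0   0   0   0   0   0  37   0   0   0   0   0   0   0   0   0   0   0
   0   0   0   0   0  38 144   0   0   0   0   0   0   0   0   0   0   0]
```

Run:
```python
from wm import *
f=grab('wrist')
print(proj(f,[.537,.089,.064]), plane(f,324,201,.071), plane(f,324,199.5,.064))
for g in [(.540,.092),(.535,.085),(.537,.0865)]:
    el,c,red,br=wmeas(f,g); print(el,c,red,index_angle(br,59))
cv2.imwrite('pics/wz.png',cv2.resize(f['pixels'][90:300,220:430],None,fx=2.8,fy=2.8))
```

```text
[318.84292864 197.04066651] [0.53925092 0.08661774 0.071     ] [0.53896893 0.08602614 0.064     ]
((320.67816162109375, 189.95651245117188), (146.6038818359375, 149.31272888183594), 83.79611206054688) [0.54024551 0.09224489 0.064     ] 163.45144887348684 (np.float64(61.548321033663086), np.int64(181), np.float64(-1.3236240725984203), np.float64(6.396363150470506))
((320.5662841796875, 190.4725799560547), (145.22396850585938, 149.61277770996094), 89.97528839111328) [0.54002209 0.09200306 0.064     ] 163.1287920293913 (np.float64(61.397472251045905), np.int64(187), np.float64(-1.4933404046199712), np.float64(6.309978207502297))
((320.67816162109375, 189.95651245117188), (146.6038818359375, 149.31272888183594), 83.79611206054688) [0.54024551 0.09224489 0.064     ] 163.45144887348684 (np.float64(61.548321033663086), np.int64(181), np.float64(-1.3236240725984203), np.float64(6.396363150470506))
```

View pics/wz.png

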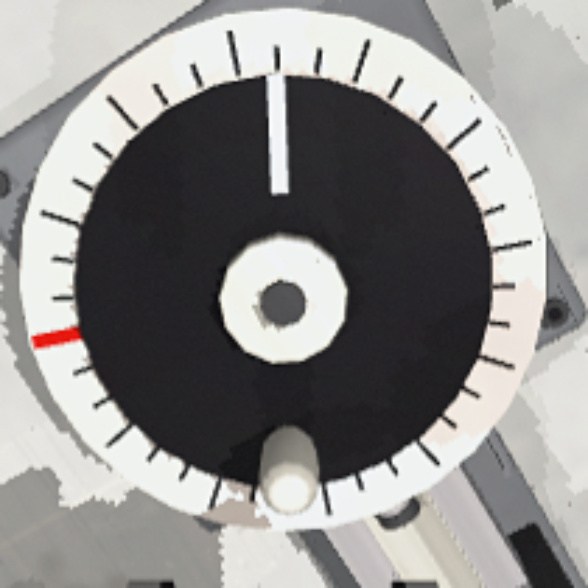

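>>> step_arm([
  [[0.2,0.3,-1.2,0],[0.2,0.3,-2.4,0],[0.2,0.3,-3.6,0],[0.2,0.3,-4.8,0],[0.2,0.3,-5.8,0],[0.2,0.3,-6.8,0],[0.2,0.3,-6.8,0]],
])

```text
clock: 3.28
position: [0.5208, 0.0602, 0.2439]
tool_rot: [3.141, 0.002, -0.535]
force: [-0.3, -0.3, -0.2]
grip_width: 0.0342
```

Run:
```python
from h import *
w=grab('wrist','w2.png');s=grab('side')
cv2.imwrite('pics/s2z.png',cv2.resize(s['pixels'][60:300,180:420],None,fx=2.4,fy=2.4,interpolation=cv2.INTER_CUBIC))
o=bot.observe();print(o['position'],o['tool_rot'],o['force'])
```

```text
[0.52125845 0.0604083  0.24557189] [-3.14146735e+00  8.24869025e-04 -5.34815263e-01] [ 0.20820307 -0.13556797 -0.3830216 ]
```

View pics/w2.png

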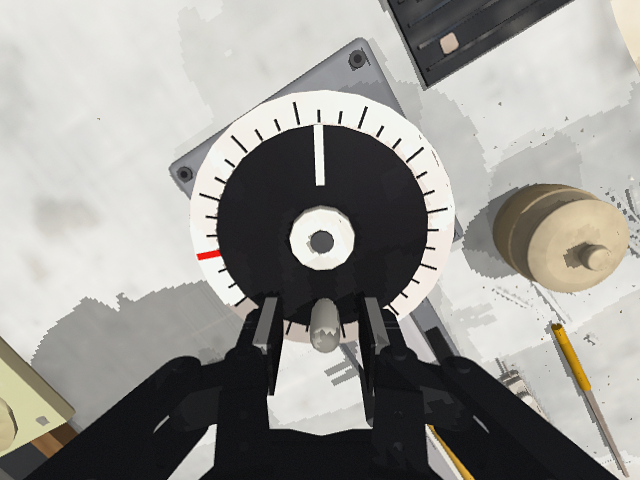

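View pics/s2z.png

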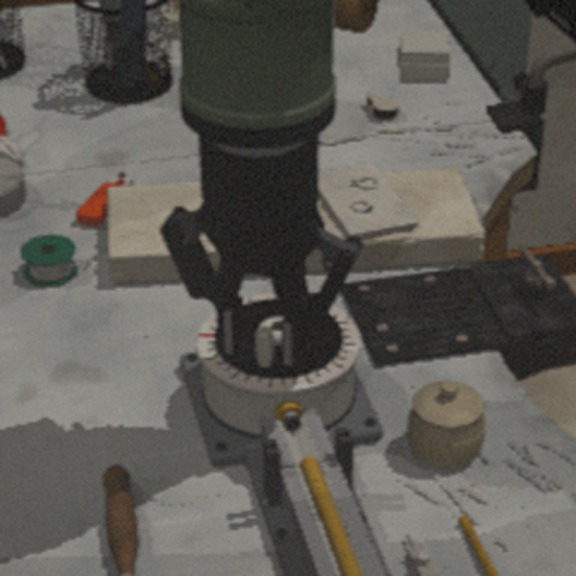

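The peg stands between the pads, with the index at (319,125) and the red line at (207,256). Next I'll compute the arc.

```bash
cat > arc.py <<'E'
import sys
from h import *
def arc(A,th,off,yaw0):
    """TCP xy for peg angle th deg, tangential lead off"""
    t=np.radians(th); return np.array(A)+.035*np.array([np.cos(t),np.sin(t)])+off*np.array([-np.sin(t),np.cos(t)])
def rows(A,ths,offs):
    o=bot.observe(); p=o['position'];y=o['tool_rot'][2]
    for th,of in zip(ths,offs):
        q=arc(A,th,of,y); dy=(np.radians(th+90)-y+np.pi)%(2*np.pi)-np.pi
        print([round(100*(q[0]-p[0]),2),round(100*(q[1]-p[1]),2),round(100*(.2455-p[2]),2),round(dy,3)],end=', ')
    print()
E
python3 - <<'E'
from arc import *
rows((.5385,.091),[-120,-120]+list(range(-115,-65,5)),[.005,.0106]+[.0106]*10)
E
```

```text
[np.float64(0.41), np.float64(-0.22), np.float64(-0.01), np.float64(0.011)], [np.float64(0.89), np.float64(-0.5), np.float64(-0.01), np.float64(0.011)], [np.float64(1.21), np.float64(-0.56), np.float64(-0.01), np.float64(0.098)], [np.float64(1.52), np.float64(-0.59), np.float64(-0.01), np.float64(0.186)], [np.float64(1.84), np.float64(-0.6), np.float64(-0.01), np.float64(0.273)], [np.float64(2.16), np.float64(-0.57), np.float64(-0.01), np.float64(0.36)], [np.float64(2.48), np.float64(-0.52), np.float64(-0.01), np.float64(0.448)], [np.float64(2.78), np.float64(-0.44), np.float64(-0.01), np.float64(0.535)], [np.float64(3.09), np.float64(-0.34), np.float64(-0.01), np.float64(0.622)], [np.float64(3.38), np.float64(-0.2), np.float64(-0.01), np.float64(0.709)], [np.float64(3.65), np.float64(-0.05), np.float64(-0.01), np.float64(0.797)], [np.float64(3.92), np.float64(0.13), np.float64(-0.01), np.float64(0.884)],
```

>>> step_arm([
  [[0.4,-0.2,0,0.01],[0.9,-0.5,0,0.01],[1.2,-0.55,0,0.1],[1.5,-0.6,0,0.19],[1.85,-0.6,0,0.27],[2.15,-0.55,0,0.36],[2.5,-0.5,0,0.45],[2.8,-0.45,0,0.54],[3.1,-0.35,0,0.62],[3.4,-0.2,0,0.71],[3.65,-0.05,0,0.8],[3.9,0.15,0,0.88]],
])

```text
clock: 4.38
position: [0.5603, 0.0615, 0.2459]
tool_rot: [3.142, 0.002, 0.349]
force: [-7.0, -0.6, 3.4]
grip_width: 0.0339
```

Run:
```python
from arc import *
w=grab('wrist','w3.png')
o=bot.observe();print(o['position'],o['tool_rot'],o['force'],o['qpos'].round(2))
rows((.5385,.091),list(range(-60,-25,4)),[.0106]*10)
```

```text
[0.56075897 0.06168251 0.24591274] [3.14144944e+00 1.34504725e-03 3.55264454e-01] [-3.85281836 -2.13381345  1.75528736] [ 0.15  0.69 -0.52  1.86  0.5   0.72 -0.3 ]
[np.float64(0.44), np.float64(0.43), np.float64(-0.04), np.float64(0.168)], [np.float64(0.61), np.float64(0.62), np.float64(-0.04), np.float64(0.238)], [np.float64(0.76), np.float64(0.83), np.float64(-0.04), np.float64(0.308)], [np.float64(0.9), np.float64(1.04), np.float64(-0.04), np.float64(0.378)], [np.float64(1.03), np.float64(1.26), np.float64(-0.04), np.float64(0.448)], [np.float64(1.14), np.float64(1.49), np.float64(-0.04), np.float64(0.517)], [np.float64(1.23), np.float64(1.73), np.float64(-0.04), np.float64(0.587)], [np.float64(1.3), np.float64(1.98), np.float64(-0.04), np.float64(0.657)], [np.float64(1.36), np.float64(2.22), np.float64(-0.04), np.float64(0.727)],
```

View pics/w3.png

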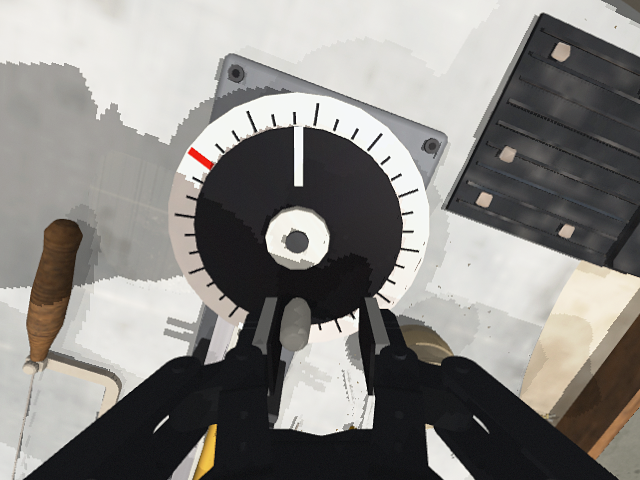

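Index outer end at (298,127) and red inner end at about (211,166), so about 50° remains. I'll do about 40 of it now.

>>> step_arm([
  [[0.2,0.2,0,0.09],[0.45,0.45,0,0.17],[0.6,0.6,0,0.24],[0.75,0.85,0,0.31],[0.9,1.05,0,0.38],[1.05,1.25,0,0.45],[1.15,1.5,0,0.52],[1.25,1.75,0,0.59],[1.3,2.0,0,0.66],[1.35,2.2,0,0.73],[1.35,2.2,0,0.73]],
])

```text
clock: 5.35
position: [0.5744, 0.0829, 0.246]
tool_rot: [-3.142, 0.003, 1.088]
force: [-3.1, -2.2, 1.1]
grip_width: 0.034
```

Run:
```python
from arc import *
from wm import *
w=grab('wrist','w4.png')
o=bot.observe();print(o['position'],o['tool_rot'],o['force'])
rows((.5385,.091),list(range(-26,-8,2)),[.0106]*10)
cv2.imwrite('pics/w4z.png',cv2.resize(w['pixels'][80:280,180:430],None,fx=2.9,fy=2.9))
```

```text
[0.57442509 0.08281064 0.2459598 ] [-3.14155960e+00  2.43919037e-03  1.08381929e+00] [-3.99749697 -2.19305836  0.53795299]
[np.float64(0.02), np.float64(0.24), np.float64(-0.05), np.float64(0.033)], [np.float64(0.04), np.float64(0.36), np.float64(-0.05), np.float64(0.068)], [np.float64(0.05), np.float64(0.49), np.float64(-0.05), np.float64(0.103)], [np.float64(0.06), np.float64(0.62), np.float64(-0.05), np.float64(0.138)], [np.float64(0.06), np.float64(0.75), np.float64(-0.05), np.float64(0.173)], [np.float64(0.06), np.float64(0.87), np.float64(-0.05), np.float64(0.208)], [np.float64(0.06), np.float64(1.0), np.float64(-0.05), np.float64(0.243)], [np.float64(0.05), np.float64(1.13), np.float64(-0.05), np.float64(0.278)], [np.float64(0.04), np.float64(1.26), np.float64(-0.05), np.float64(0.312)],
```

View pics/w4z.png

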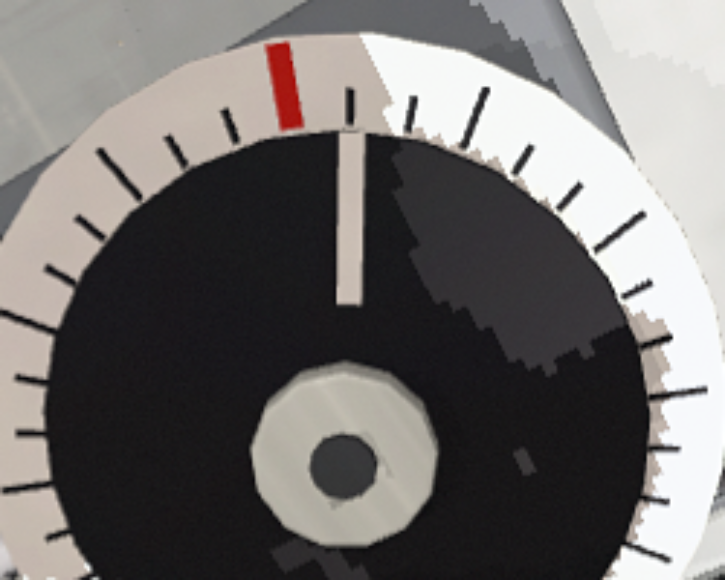

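Index outer end at zoom (351,130), red inner end at (291,128): one tick apart, so about 10° to go.

>>> step_arm([
  [[0.02,0.15,0,0.04],[0.04,0.3,0,0.08],[0.05,0.45,0,0.12],[0.06,0.55,0,0.15],[0.06,0.6,0,0.16],[0.06,0.6,0,0.16]],
])

```text
clock: 5.9
position: [0.5751, 0.0878, 0.246]
tool_rot: [-3.141, 0.004, 1.242]
force: [-4.0, -3.7, -0.5]
grip_width: 0.0341
```

Run:
```python
from arc import *
w=grab('wrist','w5.png')
o=bot.observe();print(o['position'],o['tool_rot'],o['force'])
cv2.imwrite('pics/w5z.png',cv2.resize(w['pixels'][80:280,180:430],None,fx=2.9,fy=2.9))
```

```text
[0.57512829 0.08778971 0.24598142] [-3.14143498  0.00392032  1.24099474] [-3.51824787 -2.96178834 -0.19098909]
```

View pics/w5z.png

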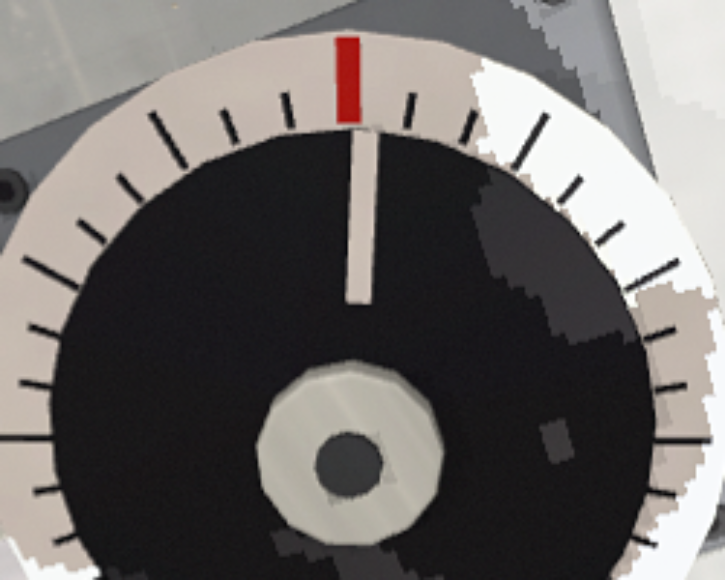

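Red inner end at zoom (348,124) and index outer end at (366,128): about 3° left.

>>> step_arm([
  [[0,0.1,0,0.02],[0,0.2,0,0.04],[0,0.27,0,0.05],[0,0.27,0,0.05]],
])

```text
clock: 6.28
position: [0.5754, 0.0895, 0.2461]
tool_rot: [3.141, 0.005, 1.29]
force: [-1.5, -5.1, -0.6]
grip_width: 0.0342
```

Run:
```python
from arc import *
w=grab('wrist','w6.png')
o=bot.observe();print(o['position'],o['tool_rot'],o['force'])
cv2.imwrite('pics/w6z.png',cv2.resize(w['pixels'][80:280,180:430],None,fx=2.9,fy=2.9))
```

```text
[0.57542117 0.08953379 0.24605313] [3.14133764 0.00519983 1.28938667] [-1.78832776 -5.3732239  -0.28988825]
```

View pics/w6z.png

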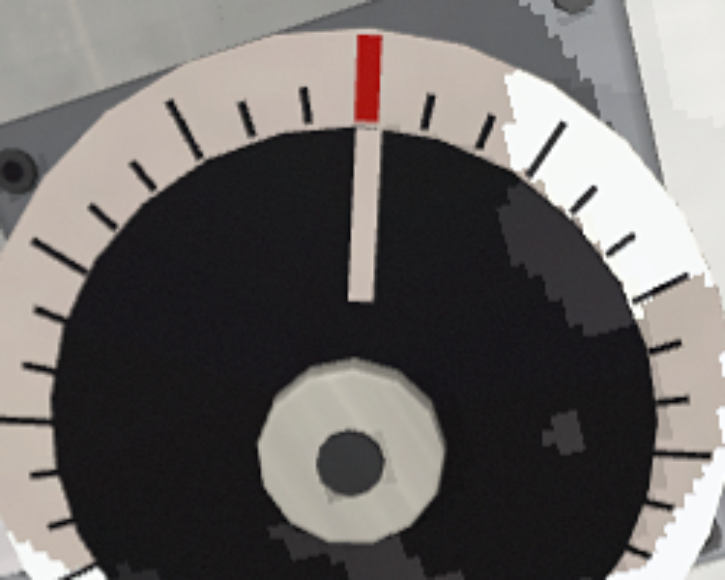

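Aligned: both lines at zoom column 368. I'll back the pad off until the peg is centred, then lift.

>>> step_arm([
  [[-0.1,-0.3,0,0],[-0.2,-0.65,0,0],[-0.3,-0.95,0,0],[-0.3,-0.95,0,0],[-0.3,-0.95,1,0],[-0.3,-0.95,3,0],[-0.3,-0.95,5,0],[-0.3,-0.95,7,0],[-0.3,-0.95,9,0],[-0.3,-0.95,10,0],[-0.3,-0.95,10,0]],
], jaw=0.6)

```text
clock: 7.25
position: [0.5728, 0.0804, 0.3486]
tool_rot: [3.138, 0.004, 1.289]
force: [0.5, 0.2, 0.5]
grip_width: 0.034
```

Run:
```python
from arc import *
w=grab('wrist','w7.png')
o=bot.observe();print(o['position'],o['tool_rot'],o['force'],o['qpos'].round(2))
cv2.imwrite('pics/w7z.png',cv2.resize(w['pixels'][80:280,200:450],None,fx=2.9,fy=2.9))
```

```text
[0.57257133 0.08011141 0.34701727] [3.13959217 0.00461102 1.28917077] [ 0.15274031 -0.09451665 -0.54404921] [ 0.32  0.64 -0.83  1.75  0.56  1.    0.57]
```

View pics/w7z.png

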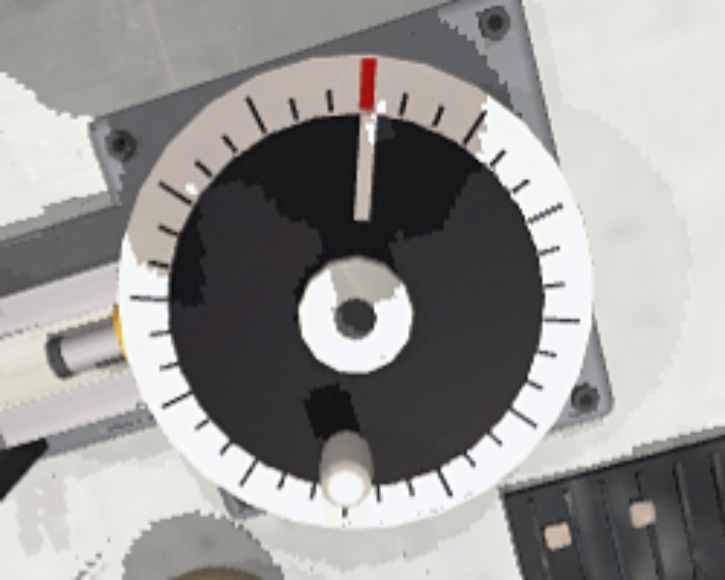

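The dial still lines up after release: red (369,105) over index (368,112). Now to a point behind the tube's tail.

>>> step_arm([
  [[-0.4,-3.2,0,0.03],[-0.8,-6.4,0,0.06],[-1.2,-9.6,0,0.09],[-1.6,-12.8,0,0.12],[-2,-16,0,0.15],[-2.4,-19.2,0,0.18],[-2.8,-22.4,0,0.21],[-3.2,-25.6,0,0.24],[-3.6,-28.8,0,0.27],[-3.6,-32,-1,0.29],[-3.6,-32,-2,0.29],[-3.6,-32,-2,0.29]],
], jaw=1)

```text
clock: 8.3
position: [0.5355, -0.2416, 0.3241]
tool_rot: [-3.14, 0.003, 1.576]
force: [-0.2, 0.5, -1.5]
grip_width: -0.0
```

Run:
```python
from arc import *
w=grab('wrist','w8.png');s=grab('side','s8.png');t=grab('top','t8.png')
o=bot.observe();print(o['position'],o['tool_rot'],o['force'],o['qpos'].round(2),o['grip_width'])
```

```text
[ 0.53676469 -0.23863675  0.32689878] [3.13992154 0.00377564 1.58066823] [0.24412107 0.69378237 1.05730758] [ 0.9   0.7  -0.87  1.74  0.63  1.    1.37] 7.973141287083545e-05
```

View pics/w8.png

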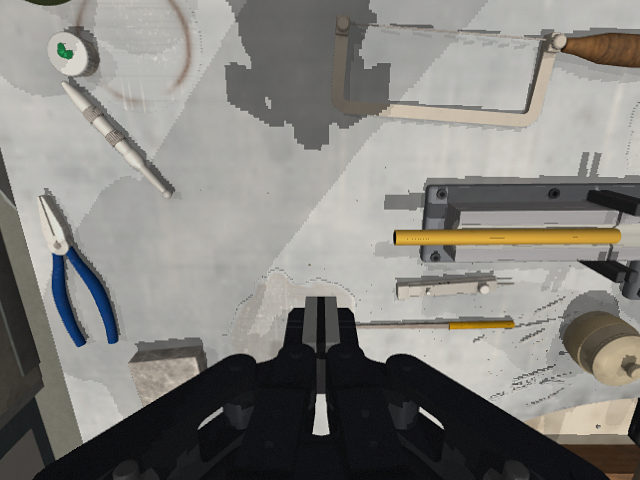

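View pics/s8.png

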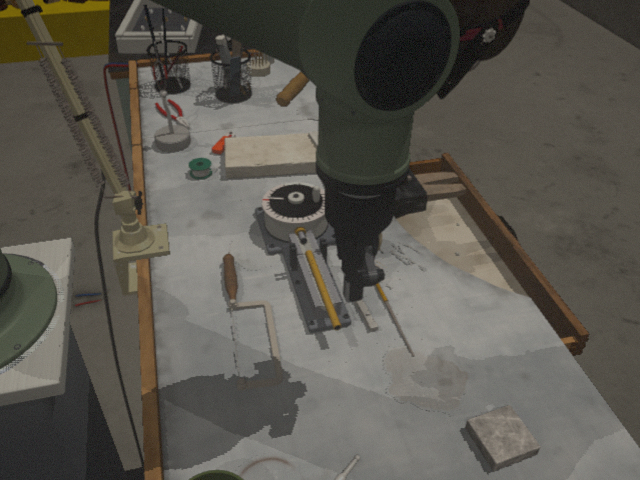

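Run:
```python
from arc import *
w=grab('wrist')
print('tail',plane(w,396,237,.0395)); print(-np.array(w['R']).T@w['t'])
for x in (.53,.537): print(proj(w,[x,-.2387,.154]))
p=np.array([.5368,-.2386,.154]); a=proj(w,p+[0,.01,0]);b=proj(w,p);print('px per 10mm at tip',a,b)
t=grab('top'); print('top tail', plane(t,394,246.5,.0395))
```

```text
tail [ 0.53864515 -0.18339599  0.0395    ]
[ 0.45195663 -0.2404876   0.29645126]
[323.7827882  299.90102487]
[323.58141792 313.63476145]
px per 10mm at tip [345.89653157 313.47596532] [323.80799615 313.25015197]
top tail [ 0.53430979 -0.18812042  0.0395    ]
```

>>> step_arm([
  [[0,0,-2,0],[0,0,-4,0],[0,0,-6,0],[0,0,-8,0],[0,0,-9.5,0],[0,0,-11,0],[0,0,-12,0],[0,0,-12.8,0],[0,0,-12.8,0],[0,0,-12.8,0]],
])

```text
clock: 9.38
position: [0.5371, -0.2386, 0.1996]
tool_rot: [3.139, 0.004, 1.581]
force: [-0.5, 0.2, 0.3]
grip_width: -0.0001
```

Run:
```python
from arc import *
w=grab('wrist','w9.png');s=grab('side','s9.png')
o=bot.observe();print(o['position'],o['tool_rot'],o['force'],o['qpos'].round(2),o['grip_width'])
cv2.imwrite('pics/s9z.png',cv2.resize(s['pixels'][200:380,210:430],None,fx=3,fy=3,interpolation=cv2.INTER_CUBIC))
```

```text
[ 0.53721367 -0.23872479  0.20018145] [3.13818816 0.00492522 1.58075389] [0.01346758 0.34124615 0.65085501] [ 0.82  0.86 -0.75  1.8   0.8   0.8   1.24] 0.0003376290396718901
```

View pics/w9.png

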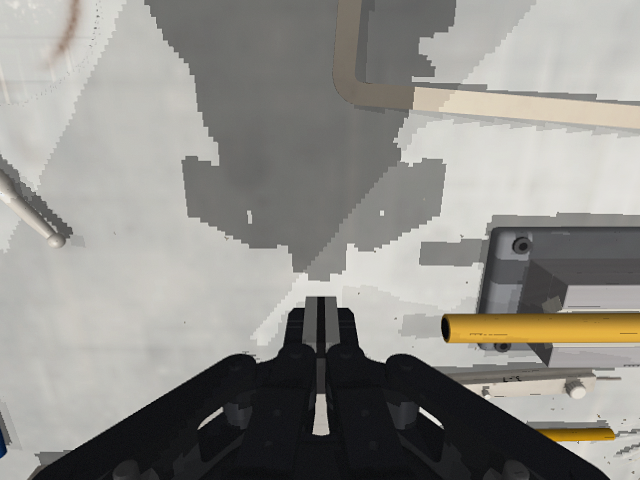

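View pics/s9z.png

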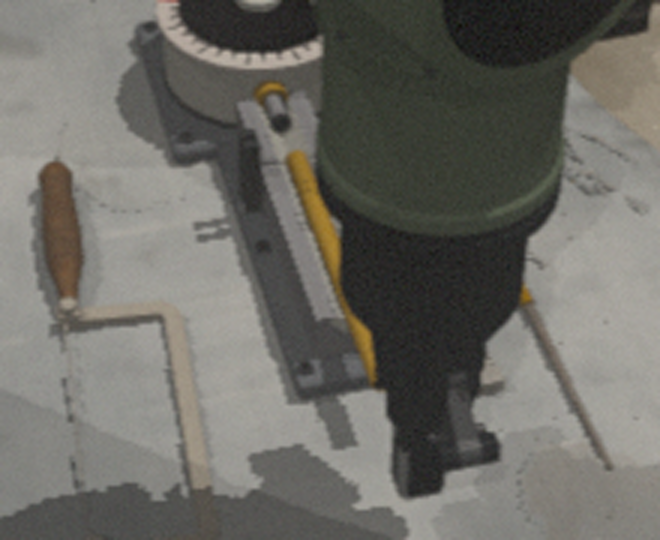

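Run:
```python
from arc import *
w=grab('wrist'); print('tail',plane(w,446,328,.0395))
f=grab('top'); im=f['pixels'].astype(int)
b,g,r=im[...,0],im[...,1],im[...,2]
br=(r-b>60)&(g-b>30); br[:225]=0;br[265:]=0;br[:,:285]=0;br[:,410:]=0
v,u=np.nonzero(br); print(u.min(),u.max() if len(u) else None)
dark=plane(f,280,251.5,.0395); print('stop approx',dark)
```

```text
tail [ 0.53668319 -0.18762016  0.0395    ]
302 393
stop approx [0.53113957 0.01787317 0.0395    ]
```

Run:
```python
import cv2
im=cv2.imread('pics/top0.png')[225:270,260:320]
cv2.imwrite('pics/stopz.png',cv2.resize(im,None,fx=12,fy=12,interpolation=cv2.INTER_CUBIC))
im=cv2.imread('pics/t8.png')[225:270,260:320]
cv2.imwrite('pics/stopz8.png',cv2.resize(im,None,fx=12,fy=12,interpolation=cv2.INTER_CUBIC))
```

```text
(no output)
```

View pics/t8.png

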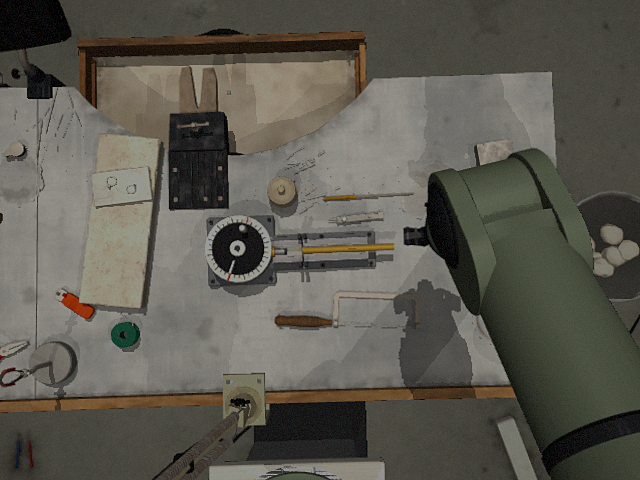

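View pics/stopz8.png

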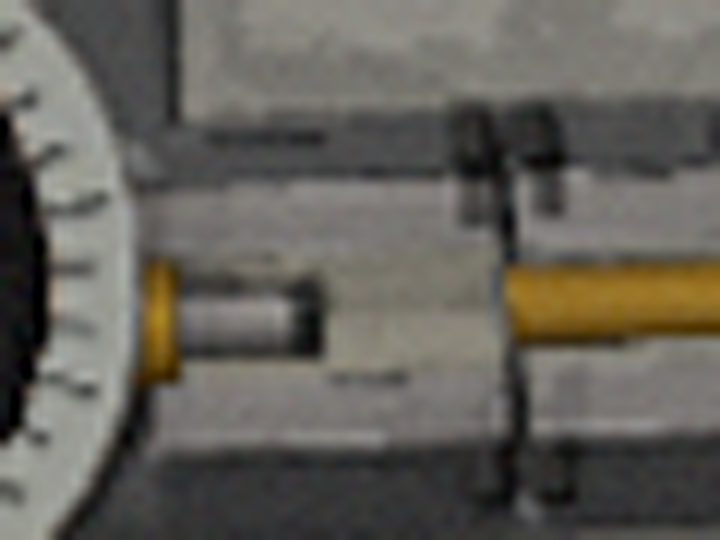

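Gap between stop face (px 286.8) and nose (px 302) is about 27 mm. I'll approach the tail and push slowly.

>>> step_arm([
  [[0,0.7,0,-0.01],[0,1.4,0,-0.01],[0,2.1,0,-0.01],[0,2.7,0,-0.01],[0,3.2,-0.1,-0.01],[0,3.5,-0.2,-0.01],[0,3.8,-0.2,-0.01],[0,4.1,-0.2,-0.01],[0,4.4,-0.2,-0.01],[0,4.7,-0.2,-0.01],[0,5.0,-0.2,-0.01],[0,5.2,-0.2,-0.01]],
])

```text
clock: 10.58
position: [0.5371, -0.1865, 0.1981]
tool_rot: [3.138, 0.005, 1.571]
force: [0.1, -1.1, -0.7]
grip_width: -0.0002
```

Run:
```python
from arc import *
w=grab('wrist','w10.png');t=grab('top')
o=bot.observe();print(o['position'],o['tool_rot'],o['force'])
cv2.imwrite('pics/t10z.png',cv2.resize(t['pixels'][205:285,200:440],None,fx=3.3,fy=3.3,interpolation=cv2.INTER_CUBIC))
```

```text
[ 0.53716684 -0.18645794  0.19818618] [3.13815398 0.00492414 1.57112103] [-0.46762188  0.72172392  0.034641  ]
```

View pics/w10.png

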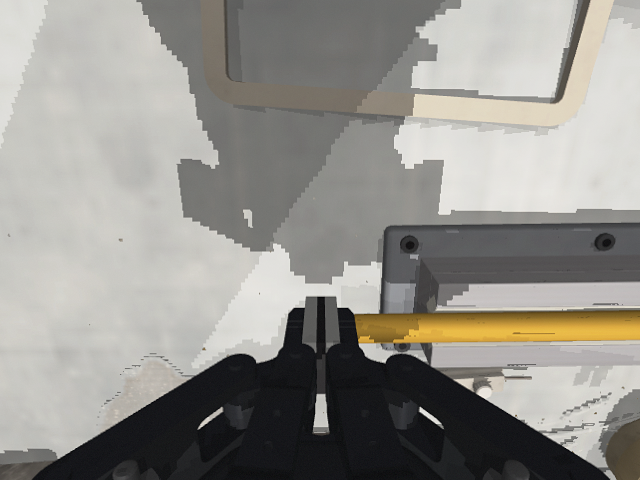

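View pics/t10z.png

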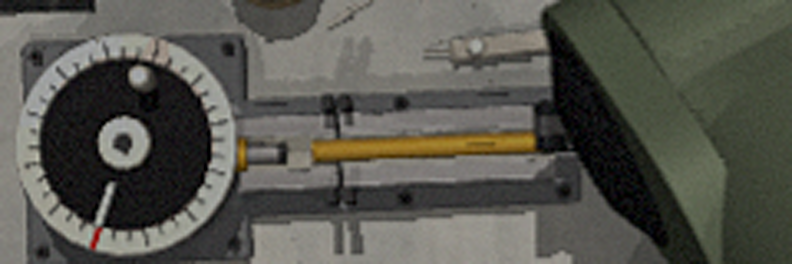

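The finger is at the tail. In the top zoom the nose is at 313 and the stop at 288, so about 13.5 mm remains.

>>> step_arm([
  [[0,0.2,0,0],[0,0.4,0,0],[0,0.6,0,0],[0,0.8,0,0],[0,0.95,0,0],[0,1.05,0,0],[0,1.1,0,0]],
])

```text
clock: 11.27
position: [0.5372, -0.1753, 0.1982]
tool_rot: [3.138, 0.005, 1.571]
force: [-0.2, -1.2, 0.2]
grip_width: -0.0004
```

Run:
```python
from arc import *
t=grab('top')
o=bot.observe();print(o['position'],o['tool_rot'],o['force'])
cv2.imwrite('pics/t11z.png',cv2.resize(t['pixels'][225:270,260:320],None,fx=12,fy=12,interpolation=cv2.INTER_CUBIC))
```

```text
[ 0.53716968 -0.17526483  0.19819772] [3.13818917 0.0049248  1.57128566] [ 0.00796418 -0.53851692  0.20415927]
```

View pics/t11z.png

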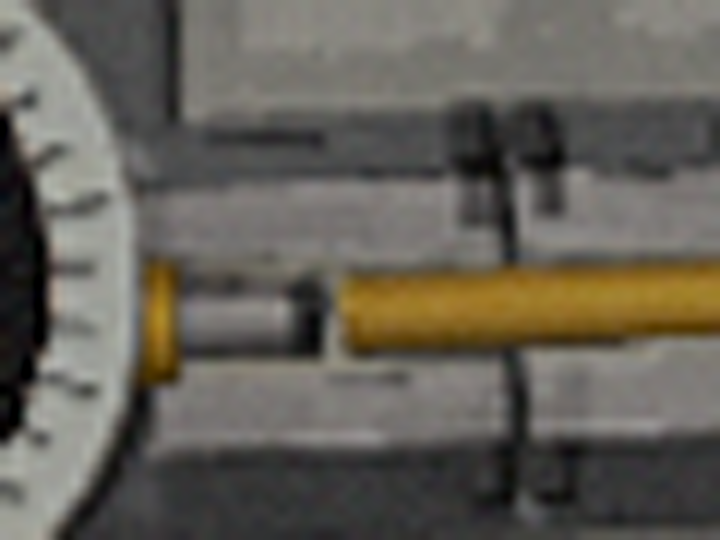

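About 3 mm is left (nose 342, stop 322 in the zoom). Creeping until the force rises.

>>> step_arm([
  [[0,0.1,0,0],[0,0.2,0,0],[0,0.27,0,0],[0,0.33,0,0],[0,0.36,0,0],[0,0.36,0,0]],
])

```text
clock: 11.82
position: [0.5372, -0.1717, 0.1982]
tool_rot: [3.138, 0.005, 1.571]
force: [-0.6, -1.5, 1.2]
grip_width: 0.0003
```

Run:
```python
from arc import *
t=grab('top')
o=bot.observe();print(o['position'],o['tool_rot'],o['force'])
cv2.imwrite('pics/t12z.png',cv2.resize(t['pixels'][225:270,260:320],None,fx=12,fy=12,interpolation=cv2.INTER_CUBIC))
```

```text
[ 0.537172   -0.17167248  0.19820544] [3.13819806 0.00492042 1.57122071] [-0.68870698 -0.12217095 -0.33205809]
```

View pics/t12z.png

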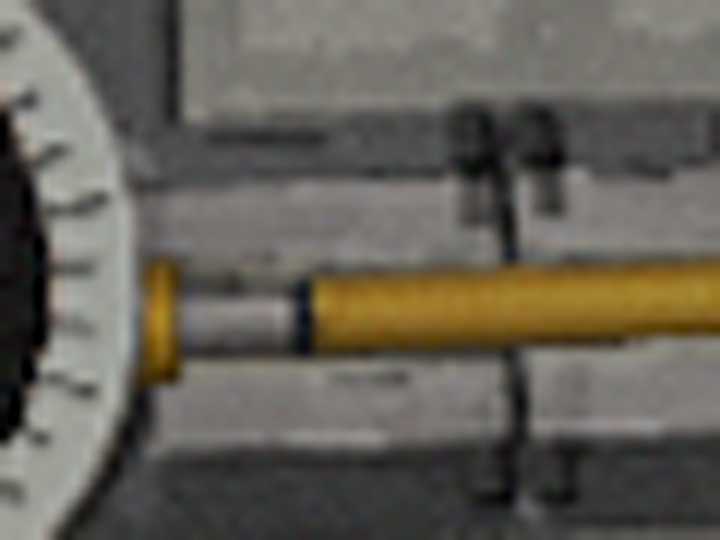

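>>> step_arm([
  [[0,0.03,0,0],[0,0.06,0,0],[0,0.09,0,0],[0,0.1,0,0]],
])

```text
clock: 12.2
position: [0.5371, -0.1712, 0.1982]
tool_rot: [3.138, 0.006, 1.571]
force: [0.1, -6.1, 0.4]
grip_width: 0.0004
```

Contact: 6 N, below the 30 N limit. Hold briefly, then back away and up.

>>> step_arm([
  [[0,0,0,0],[0,0,0,0],[0,0,0,0],[0,-0.5,0,0],[0,-1.2,0,0],[0,-2.2,0,0],[0,-3.5,0,0],[0,-4.5,0,0],[0,-4.5,2,0],[0,-4.5,5,0],[0,-4.5,8,0],[0,-4.5,11,0]],
])

```text
clock: 13.2
position: [0.5368, -0.2169, 0.3094]
tool_rot: [3.139, 0.005, 1.57]
force: [-0.7, 0.3, 0.7]
grip_width: 0.0002
```

>>> step_arm([
  [[-1,-3,1,0],[-2,-6,2,0],[-3,-9,3,0],[-4,-12,4,0],[-4,-12,4,0]],
])

```text
clock: 13.62
position: [0.4943, -0.3439, 0.3504]
tool_rot: [3.139, 0.008, 1.562]
force: [-0.2, -0.4, -0.4]
grip_width: -0.0001
```

Run:
```python
from arc import *
t=grab('top','t13.png');s=grab('side')
o=bot.observe();print(o['position'],o['tool_rot'],o['force'],o['clock'])
a=cv2.resize(t['pixels'][205:285,200:440],None,fx=3.3,fy=3.3,interpolation=cv2.INTER_CUBIC)
b=cv2.resize(t['pixels'][235:265,255:335],(792,297),interpolation=cv2.INTER_CUBIC)
cv2.imwrite('pics/t13z.png',np.vstack([a,b]))
cv2.imwrite('pics/s13z.png',cv2.resize(s['pixels'][170:340,210:430],None,fx=3.5,fy=3.5,interpolation=cv2.INTER_CUBIC))
```

```text
[ 0.4960086  -0.33870797  0.34944516] [3.13845349 0.00521224 1.56718332] [-0.0798251   1.33899809 -0.22980468] 13.7167
```

View pics/t13z.png

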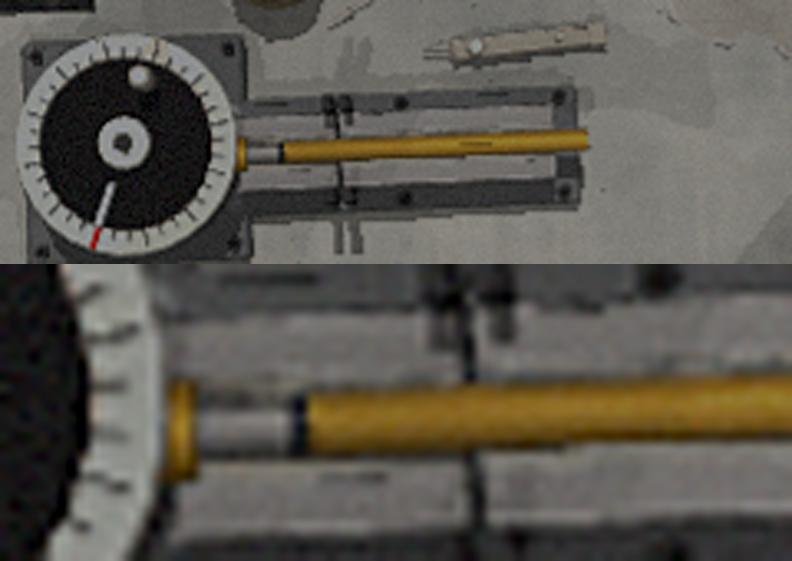

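View pics/s13z.png

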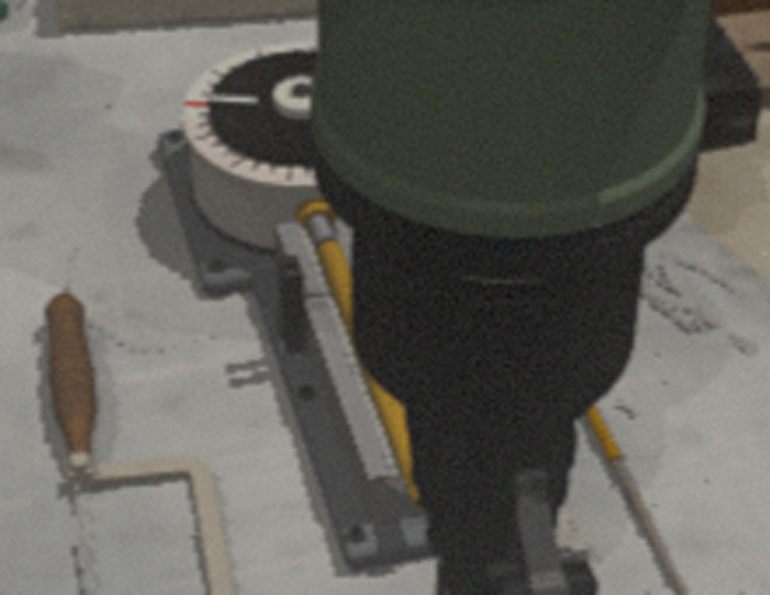

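Top view: the index runs straight into the red line at zoom (95,238), and the nose sits on the stop tip with no gap. The saw, jar, clamp and file are where they were. Handing in.

```bash
python3 -c "
from workcell import bot
print(bot.observe()['qd'].round(3)); print(bot.job_done())"
```

```text
[-0.042  0.003 -0.019  0.025 -0.005 -0.009 -0.017]
the job is handed in; nothing more can be done
None
```

The jig is set and the job is handed in, at about 13.7 s on the robot's clock. No verdict came back.

- **Dial:** I pushed the crank handle round with one finger pad, with the half-open jaws standing either side of it. It took about 100°, in steps checked with the wrist camera. After I let go, the white index and the red line agreed to within about one pixel in the wrist view. They still lined up in the top and side views after the tube push.
- **Tube:** I pushed the tail with the closed fingertip until the force rose from about 1 N to 6 N at the stop, well under the 30 N at which the rod could give. After I backed off and lifted away, the top view showed the nose against the stop tip with no visible gap. The tube lay straight in its groove.
- **Surroundings:** By eye, the saw, clamp, file and jar looked unmoved, though the last pictures show only parts of the saw and jar. I did not measure any of them. The hand was well clear of everything, and the arm was still settling at up to 0.04 rad/s at hand-in.

**Disagreements:**
- The cameras differed by about 5 mm on the dial's position. I used an in-between value, and lined the marks up by comparing them within the wrist picture.
- The stop's dark tip looked narrower after contact than before. I relied on the force rise as proof of contact.

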